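# Stow the reagent bottles in the divided tote

## Robot

A 7-joint arm with a two-finger parallel gripper is mounted at the origin on the work surface. World frame = base frame: x ahead of the robot, y to its left, z up, the work surface at z = 0. Lengths are in m, angles in degrees, forces in N, time in s.
With the tool pointing down it reaches from about 0.425 to 0.95 m from the base axis. Payload 4.7 kg.
Tool frame: the origin (TCP) lies midway between the tips of the shut fingers; the grasp point (between the pads) lies 19 mm behind it; z points along the fingers, y is the line along which they close (so a half turn about z gives the same grasp; the last joint's range is limited). The gripper opens to 85 mm and grips with 20 to 120 N. Pads are 22 mm wide; open, the fingers measure 114 mm over their backs; the gripper's body (76 mm by 85 mm) begins 54 mm behind the grasp point. The pads swing forward as they close: fully open they stand 13 mm farther back than shut.
Start: joints at [66.755, 26.849, -2.785, 87.806, 1.381, 65.374, -4.715], TCP at [0.248, -0.628, 0.231] pointing down, gripper open.
Joint ranges: [-148.3, 148.3], [-19.14, 114.17], [-79.39, 73.82], [5.75, 140.21], [-59.74, 239.74], [12.07, 113.84], [-152.46, 152.46]. Speed limits (degrees/s): [147.25, 147.25, 180, 180, 180, 180, 180].

## Interface

Orientations are given as [roll, pitch, yaw] about the fixed x, y, z axes, in that order (R = Rz(yaw) Ry(pitch) Rx(roll)).
In Python, from plant import r gives the robot as it stands.
- The arm moves only by the tool shift_gripper, called after "Call:" as a command line: name --argument value ..., lists and objects as JSON in quotes. Schema: {"type":"object","properties":{"segments":{"type":"object","properties":{"tx":{"type":"array","items":{"type":"number"},"minItems":1,"maxItems":8},"ty":{"type":"array","items":{"type":"number"},"minItems":1,"maxItems":8},"tz":{"type":"array","items":{"type":"number"},"minItems":1,"maxItems":8},"ax":{"type":"array","items":{"type":"number"},"minItems":1,"maxItems":8},"ay":{"type":"array","items":{"type":"number"},"minItems":1,"maxItems":8},"az":{"type":"array","items":{"type":"number"},"minItems":1,"maxItems":8},"aperture":{"type":"array","items":{"type":"number"},"minItems":1,"maxItems":8}},"additionalProperties":false,"required":["tx","ty","tz","ax","ay","az","aperture"]},"only":{"type":"string"},"quiet":{"type":"boolean"},"lines":{"type":"string"}},"required":["segments"],"additionalProperties":false}. segments is an object with one list for each field, all of the same length, 1 to 8, a row being the entries at one place: tx, ty, tz (the shift in shares of the most that a row can go, 1 being 50 mm), ax, ay, az (a rotation vector in parts of the range, where 1.0 means 180 degrees), aperture (the opening from 0.0 (shut) to 1.0 (fully open)); each row shifts and turns the commanded pose from where the row before left it, along the tool's axes as they then stand; what a row does not reach is not made up. A row lasts 1/10 s, in which the tool goes at most 0.05 m and 8.59 degrees, less where a joint would pass 70% of its speed; a pose out of reach is approached as far as the arm can. The fingers move at their own pace and stop on an object; the grip force is fixed at half the most. Time passes only in rows, so rows that do not move let the fingers close. The tool returns the time, the measured TCP pose, the force, the opening and the grip force at its end. only (a regular expression) keeps the lines of the reply that match it, lines (a string "A,B") keeps lines A to B, and quiet returns only ok. Shift and turn numbers lie between -1 and 1, and a call with a number outside is refused. Input that does not fit is refused with a message, and nothing moves.
- r.get_obs(): the state, without advancing time (a new reading comes with each control period).
- r.capture(name): name is "side" or "top"; returns the picture (480x640x3 uint8, red, green, blue); there is no depth.
- r.get_calibration(name): a dict with "mtx" (3x3 intrinsics, pixels), "view" (4x4, takes a point from world to camera coordinates). Camera axes: x right, y down, z forward; pixel columns grow to the right and rows downward; lengths in m; the calibration is good to about 2 mm. A picture is of the moment at which its call begins. get_calibration takes no time and is no camera call.
- r.finish_job(): hands the job in; it is judged then, once.
The state is a dict: "clock": time; "qpos": joint angles; "dq": joint speeds; "tau": joint torques, N m; "tool_pos": TCP position; "eef_rot": TCP orientation; "ft_force": force on the tool from outside, world axes, zero at the start; "wrist_torque": the same for the moment, N m; "finger_gap": opening from 0.0 (shut) to 1.0 (fully open); "finger_force": force on a finger pad.
Only numpy, scipy, OpenCV 4.12 (cv2) and the standard library are available. Lean on these libraries where they do the work, as an engineer would, in place of code of your own. Each camera call takes 0.05 s, during which the arm holds its last target. There are 200 camera calls.

## Task

Put the three white reagent bottles away in the divided tote: stand each one upright in the compartment that matches its size, fully down on the compartment's floor. Lower them in rather than dropping them, and leave the beaker, the amber bottle and the vial rack alone.

Things in the scene. Friction and masses are not known exactly. Their poses are not given: they have to be found in the camera images.
- tote: White plastic tote, 128 mm (its x) by 264 mm (its y), with low walls 4 mm thick reaching 34 mm above the bench and a small 14 mm lug at each end (x is its short way). Fixed to the bench. Holds three grey inserts in a row along its y. Origin: centre of its underside, z up.
- insert_large: Grey insert, the large bottle's compartment; order in the tote varies. Fixed block 118 (x) by 84 (y) by 28 mm high on the tote's 4 mm floor. Rectangular pocket in its middle, open upward: 104 mm along x, 62 mm along y, 24 mm deep, mouth bevelled 2 mm. Origin: centre of its underside (4 mm above the bench), z up; pocket floor 4 mm, mouth 28 mm above the origin.
- insert_medium: Grey insert, the medium bottle's compartment; order in the tote varies. Fixed block 118 (x) by 84 (y) by 28 mm high on the tote's 4 mm floor. Rectangular pocket in its middle, open upward: 82 mm along x, 52 mm along y, 24 mm deep, mouth bevelled 2 mm. Origin: centre of its underside (4 mm above the bench), z up; pocket floor 4 mm, mouth 28 mm above the origin.
- insert_small: Grey insert, the small bottle's compartment; order in the tote varies. Fixed block 118 (x) by 84 (y) by 28 mm high on the tote's 4 mm floor. Rectangular pocket in its middle, open upward: 62 mm along x, 44 mm along y, 24 mm deep, mouth bevelled 2 mm. Origin: centre of its underside (4 mm above the bench), z up; pocket floor 4 mm, mouth 28 mm above the origin.
- bottle_large: The large white oblong reagent bottle, loose, upright on the bench at any yaw: 90 mm long (x) by 48 mm wide (y), straight-sided to 80 mm; round blue cap 42 mm across on top at the +x end, its top 100 mm above the underside. Fits its pocket either way round, 7 mm play all round. About 300 g. Origin: centre of its underside, z up.
- bottle_medium: The medium white oblong reagent bottle, loose, upright on the bench at any yaw: 68 mm long (x) by 38 mm wide (y), straight-sided to 72 mm; round blue cap 32 mm across on top at the +x end, its top 92 mm above the underside. Fits its pocket either way round, 7 mm play all round. About 180 g. Origin: centre of its underside, z up.
- bottle_small: The small white oblong reagent bottle, loose, upright on the bench at any yaw: 48 mm long (x) by 30 mm wide (y), straight-sided to 64 mm; round blue cap 24 mm across on top at the +x end, its top 84 mm above the underside. Fits its pocket either way round, 7 mm play all round. About 90 g. Origin: centre of its underside, z up.
- beaker: Bystander: empty clear glass beaker, 68 mm across at the rim, 85 mm high, standing loose. Origin: centre of its underside.
- amber_bottle: Bystander: closed amber glass bottle, 60 mm across, 140 mm high, standing loose. Origin: centre of its underside.
- vial_rack: Bystander: white rack 50 mm (x) by 150 mm (y) with five capped vials, 67 mm high in all, fixed. Origin: centre of its underside.

How it is judged:
By the outcome, as a careful person would: the job done as asked, in the order asked, and still so for the second after the job is handed in, with the robot touching nothing.
It also fails if it takes over 72 s, if anything falls off the work surface, if the arm or the gripper's body presses on something with over 40 N, if the wrist force passes 120 N, or if a joint passes its speed limit or range.

## Working session

There is one attempt and no reset: what is moved stays moved. The work goes in short steps, Python scripts to look and compute and a tool call to move; the robot and the scene stay as the last step left them, time stands still between calls to the robot, and variables do not carry over. Pictures are saved under pics/ and viewed, at most 10 in all, crops included, and the job is handed in when it is done.

```bash
mkdir -p pics; ls
```

Run:
```python
from plant import r
import cv2,numpy as np
np.set_printoptions(precision=4,suppress=True)
for n in("top","side"):
    cv2.imwrite(f"pics/{n}0.png",r.capture(n)[:,:,::-1]); c=r.get_calibration(n); print(np.array(c["mtx"]),np.array(c["view"]))
o=r.get_obs(); print({k:np.round(v,3) for k,v in o.items()})
```

```text
pics
[[550.2477   0.     319.2236]
 [  0.     550.2477 238.5558]
 [  0.       0.       1.    ]] [[-0.0273 -0.9996 -0.01   -0.0443]
 [-0.989   0.0284 -0.145   0.6367]
 [ 0.1452  0.0059 -0.9894  1.1073]
 [ 0.      0.      0.      1.    ]]
[[474.3184   0.     324.4252]
 [  0.     474.3184 241.3484]
 [  0.       0.       1.    ]] [[-0.951  -0.309   0.0063  0.5736]
 [-0.2205  0.6641 -0.7144  0.2026]
 [ 0.2166 -0.6808 -0.6997  0.6781]
 [ 0.      0.      0.      1.    ]]
{'clock': np.float64(0.1), 'qpos': array([66.756, 26.893, -2.785, 87.866,  1.381, 65.373, -4.714]), 'dq': array([ 0.   , -0.129, -0.046, -0.199,  0.067,  0.095,  0.058]), 'tau': array([  0.   , -51.152,  -0.047, -23.839,   0.011,   0.004,   0.   ]), 'tool_pos': array([ 0.248, -0.627,  0.23 ]), 'eef_rot': array([-179.902,    0.003,   21.592]), 'ft_force': array([ 0.012, -0.017, -0.619]), 'wrist_torque': array([0.011, 0.033, 0.052]), 'finger_force': np.float64(0.0), 'finger_gap': np.float64(0.996)}
```

View pics/top0.png

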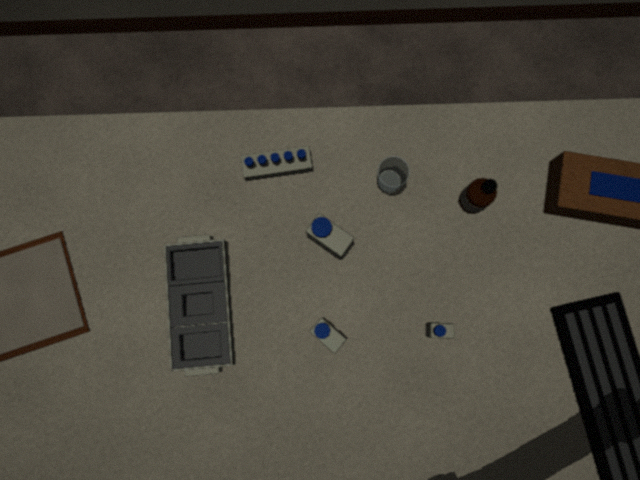

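View pics/side0.png

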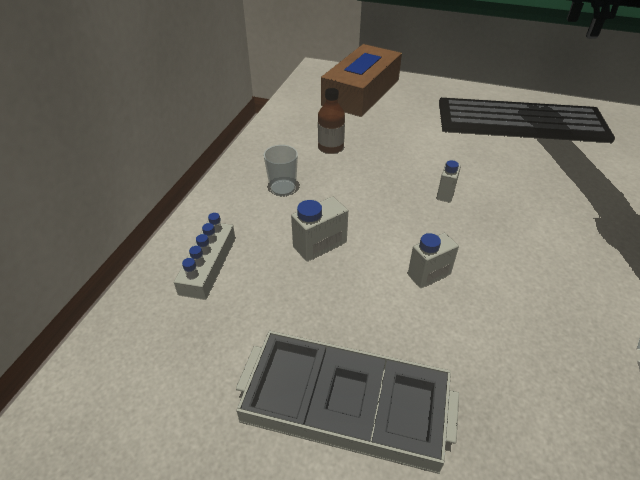

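Top view: tote pockets at large (197,265), small (198,303) and medium (201,345). Bottles: large about (330,235), medium (327,335), small (440,330). The beaker is at (392,175) and the amber bottle at (480,195). The side view agrees. Next I'll rectify each item onto its own plane.

Create h.py:
```python
from plant import r
import cv2,numpy as np
np.set_printoptions(precision=4,suppress=True)
C={n:r.get_calibration(n) for n in("top","side")}
def cast(n,uv,z):
    K=np.array(C[n]["mtx"]);V=np.array(C[n]["view"]);R,t=V[:3,:3],V[:3,3]
    uv=np.atleast_2d(uv);d=np.c_[uv,np.ones(len(uv))]@np.linalg.inv(K).T@R; c=-R.T@t
    return (c+d*((z-c[2])/d[:,2])[:,None])[:,:2]
def rect(n,im,z,cx,cy,half=.07,s=2000):
    K=np.array(C[n]["mtx"]);V=np.array(C[n]["view"]); P=K@V[:3]
    H=P[:,[0,1,3]].copy();H[:,2]+=P[:,2]*z   # world xy at z -> px
    N=int(2*half*s)  # out px (u right=-y, v down=-x)
    A=np.array([[0,-1/s,cx+half],[-1/s,0,cy+half],[0,0,1]])
    return cv2.warpPerspective(im,H@A,(N,N),flags=cv2.INTER_CUBIC|cv2.WARP_INVERSE_MAP)
```

Run:
```python
from h import *
T=cv2.imread("pics/top0.png");S=cv2.imread("pics/side0.png")
B={"L":((330,235),.08,.1),"M":((328,335),.072,.092),"S":((441,330),.064,.084)}
row=[]
for k,(p,h,H) in B.items():
    c=cast("top",p,h)[0]; col=[]
    for n,I in(("top",T),("side",S)):
        hsv=cv2.cvtColor(I,cv2.COLOR_BGR2HSV);m=cv2.inRange(hsv,(100,120,60),(130,255,255))
        N,lab,st,ce=cv2.connectedComponentsWithStats(m)
        q=[cast(n,ce[i],H-.006)[0] for i in range(1,N)]
        i=np.argmin([np.linalg.norm(x-c) for x in q]);print(k,n,"cap",q[i],"px",ce[i+1],"area",st[i+1][4])
        g=rect(n,I,h,*c);g=cv2.convertScaleAbs(g,alpha=1.4);col.append(g)
    print(k,"crop centre",c); row.append(np.vstack(col))
cv2.imwrite("pics/b.png",cv2.resize(np.hstack(row),(800,533)))
t=cast("top",(200,305),.034)[0];print("tote",t)
cv2.imwrite("pics/t.png",np.hstack([cv2.convertScaleAbs(rect(n,I,.033,*t,half=.16,s=1250),alpha=1.6) for n,I in(("top",T),("side",S))]))
```

```text
L top cap [ 0.6521 -0.0666] px [321.0068 226.7543] area 293
L side cap [ 0.6548 -0.0726] px [309.0236 207.625 ] area 296
L crop centre [ 0.6369 -0.0844]
M top cap [ 0.4464 -0.0625] px [321.8182 330.1648] area 176
M side cap [ 0.447  -0.0677] px [430.3737 239.904 ] area 198
M crop centre [ 0.4363 -0.0744]
S top cap [ 0.4396 -0.2962] px [439.6517 330.3034] area 89
S side cap [ 0.4403 -0.3036] px [452.0877 163.5439] area 57
S crop centre [ 0.4398 -0.3018]
tote [0.5041 0.1905]
```

View pics/b.png

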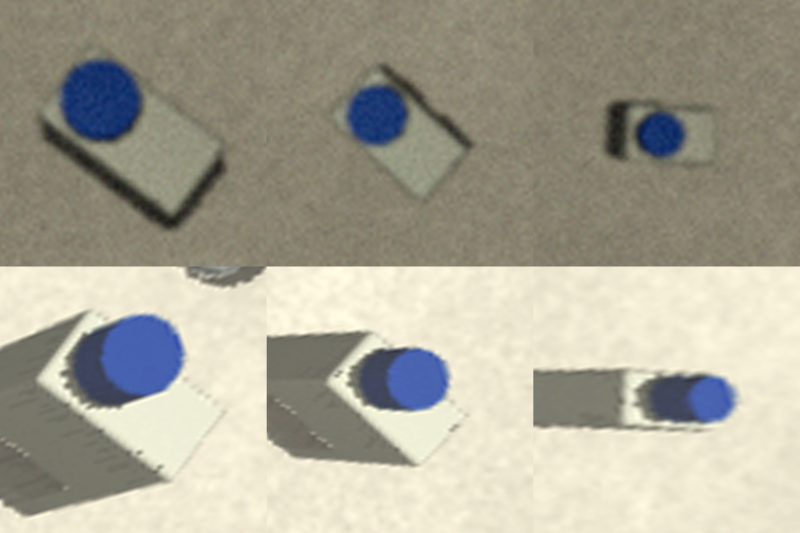

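View pics/t.png

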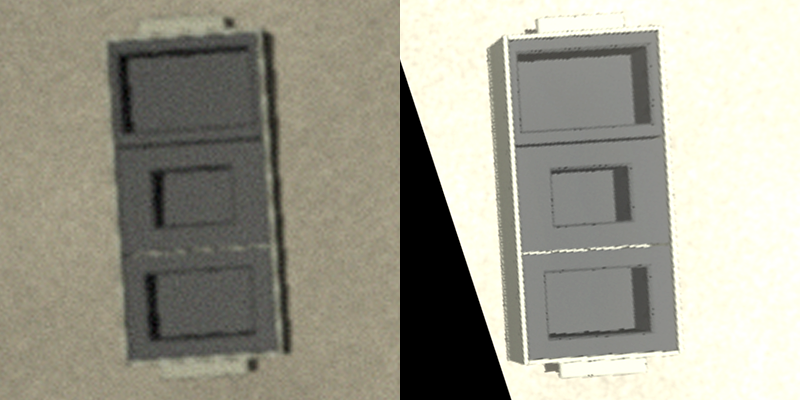

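Each bottle's body corners give its centre and yaw, averaged over the two views:

| Bottle | Centre (x, y) | Yaw |
|---|---|---|
| Large | (.639, -.083) | 52.5° |
| Medium | (.438, -.0735) | 48° |
| Small | (.440, -.3035) | 89° |

The edge lengths match the given sizes. The tote rectifies to these pocket centres:

| Pocket | Centre (x, y) |
|---|---|
| Large | (.592, .202) |
| Small | (.507, .196) |
| Medium | (.4225, .191) |

They are 85 mm apart against a nominal 84 mm. The tote is turned about 3.9°, so a bottle's long axis has to be at 93.9°.

The small bottle goes into the middle pocket, so I'll place it first.

Create plan.py:
```python
import sys
from h import *
from scipy.spatial.transform import Rotation as Ro
def plan(x,y,z,yaw,N):
    o=r.get_obs();R0=Ro.from_euler("xyz",o["eef_rot"],degrees=True)
    Rt=Ro.from_euler("xyz",[180,0,yaw],degrees=True)
    w=(R0.inv()*Rt).as_rotvec()/N
    M=sum((R0*Ro.from_rotvec(w*k)).as_matrix() for k in range(N))
    d=np.linalg.solve(M,np.array([x,y,z])-o["tool_pos"])
    print("row",np.round(d,4),np.round(np.degrees(w),2),"x",N,"pos",o["tool_pos"],o["eef_rot"])
a=list(map(float,sys.argv[1:]));plan(*a[:4],int(a[4]))
```

```bash
python3 plan.py .44 -.3035 .15 89 8
```

```text
row [ 0.0493 -0.0072  0.0101] [-0.01 -0.01 -8.43] x 8 pos [ 0.2482 -0.6272  0.2304] [-179.902     0.0035   21.5922]
```

The manual's scale: shifts go in shares of 50 mm and turns go in shares of 180 degrees. Converting my numbers, 0.048 m is 0.96, 0.01 m is 0.2, -8.4 degrees / 180 = -0.0467.

Call:
shift_gripper --segments '{"tx": [0.96,0.96,0.96,0.96,0.96,0.96,0.96,0.96],"ty": [-0.14,-0.14,-0.14,-0.14,-0.14,-0.14,-0.14,-0.14],"tz": [0.2,0.2,0.2,0.2,0.2,0.2,0.2,0.2],"ax": [0,0,0,0,0,0,0,0],"ay": [0,0,0,0,0,0,0,0],"az": [-0.0467,-0.0467,-0.0467,-0.0467,-0.0467,-0.0467,-0.0467,-0.0467],"aperture": [1,1,1,1,1,1,1,1]}'

```text
clock: 0.9
tool_pos: [0.4365, -0.3102, 0.1508]
eef_rot: [180.0, -0.0, 89.2]
ft_force: [0.3, -0.1, 0.9]
finger_gap: 0.999
finger_force: 0.0
```

Call:
shift_gripper --segments '{"tx": [0,0],"ty": [0,0],"tz": [0,0],"ax": [0,0],"ay": [0,0],"az": [0,0],"aperture": [1,1]}'

```text
clock: 1.1
tool_pos: [0.4355, -0.3115, 0.1511]
eef_rot: [-180.0, -0.0, 88.9]
ft_force: [0.7, -0.3, -0.1]
finger_gap: 0.999
finger_force: 0.0
```

```bash
python3 plan.py .44 -.3035 .12 89 2
```

```text
row [0.004  0.0022 0.0155] [-0.02 -0.01 -0.06] x 2 pos [ 0.4355 -0.3115  0.1511] [-179.9587   -0.0101   88.8896]
```

Converted, 0.03 m is 0.6, 0.02 m is 0.4.

Call:
shift_gripper --segments '{"tx": [0.08,0.08,0,0,0,0],"ty": [0.04,0.04,0,0,0,0],"tz": [0.4,0.4,0.6,0.6,0.4,0],"ax": [0,0,0,0,0,0],"ay": [0,0,0,0,0,0],"az": [0,0,0,0,0,0],"aperture": [1,1,1,1,1,1]}'

```text
clock: 1.7
tool_pos: [0.4376, -0.3056, 0.0287]
eef_rot: [-179.7, -0.1, 88.6]
ft_force: [0.5, 0.1, -0.8]
finger_gap: 1.0
finger_force: 0.0
```

```bash
python3 plan.py .44 -.3035 .031 89 1
```

```text
row [ 0.0022  0.0023 -0.0023] [-0.28 -0.11 -0.4 ] x 1 pos [ 0.4376 -0.3056  0.0287] [-179.7203   -0.1125   88.5988]
```

Call:
shift_gripper --segments '{"tx": [0,0,0,0,0,0],"ty": [0,0,0,0,0,0],"tz": [0,0,0,0,0,0],"ax": [0,0,0,0,0,0],"ay": [0,0,0,0,0,0],"az": [0,0,0,0,0,0],"aperture": [0,0,0,0,0,0]}'

```text
clock: 2.3
tool_pos: [0.4406, -0.3053, 0.0326]
eef_rot: [179.9, 0.1, 88.8]
ft_force: [-0.9, 0.2, 6.1]
finger_gap: 0.342
finger_force: 59.3
```

Converted, -0.04 m is -0.8, -0.03 m is -0.6.

Call:
shift_gripper --segments '{"tx": [0,0,0,0,0,0],"ty": [0,0,0,0,0,0],"tz": [-0.2,-0.6,-0.8,-0.8,-0.4,0],"ax": [0,0,0,0,0,0],"ay": [0,0,0,0,0,0],"az": [0,0,0,0,0,0],"aperture": [0,0,0,0,0,0]}'

```text
clock: 2.9
tool_pos: [0.4416, -0.3055, 0.1751]
eef_rot: [179.7, 0.2, 88.8]
ft_force: [-0.6, 0.6, -1.3]
finger_gap: 0.342
finger_force: 58.5
```

```bash
python3 plan.py .5073 .1964 .17 93.9 12
```

Run:
```python
from h import *
cv2.imwrite("pics/s1.png",r.capture("side")[:,:,::-1])
```

```text
row [0.0417 0.0063 0.0003] [ 0.03  0.02 -0.43] x 12 pos [ 0.4416 -0.3055  0.1751] [179.6531   0.2446  88.7883]
```

View pics/s1.png

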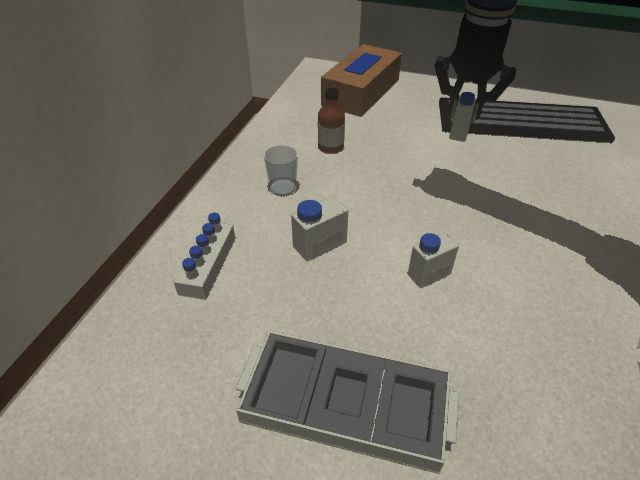

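The small bottle is held upright at (464,115), and nothing else has moved.

Converted, 0.042 m is 0.84, 0.04 m is 0.8, -0.4 degrees / 180 = -0.0022.

Call:
shift_gripper --segments '{"tx": [0.4,0.8,0.84,0.84,0.84,0.84,0.84,0.84],"ty": [0.06,0.12,0.12,0.12,0.12,0.12,0.12,0.12],"tz": [0,0,0,0,0,0,0,0],"ax": [0,0,0,0,0,0,0,0],"ay": [0,0,0,0,0,0,0,0],"az": [-0.0022,-0.0022,-0.0022,-0.0022,-0.0022,-0.0022,-0.0022,-0.0022],"aperture": [0,0,0,0,0,0,0,0]}'

```text
clock: 3.75
tool_pos: [0.4813, 0.0104, 0.1698]
eef_rot: [-179.8, -0.0, 92.1]
ft_force: [0.8, 0.6, -0.4]
finger_gap: 0.346
finger_force: 58.6
```

Call:
shift_gripper --segments '{"tx": [0.84,0.84,0.84,0.84,0.4,0,0,0],"ty": [0.12,0.12,0.12,0.12,0.06,0,0,0],"tz": [0,0,0,0,0,0,0,0],"ax": [0,0,0,0,0,0,0,0],"ay": [0,0,0,0,0,0,0,0],"az": [-0.0022,-0.0022,-0.0022,-0.0022,-0.0022,0,0,0],"aperture": [0,0,0,0,0,0,0,0]}'

```text
clock: 4.55
tool_pos: [0.5005, 0.1952, 0.1702]
eef_rot: [-179.9, 0.1, 93.9]
ft_force: [0.4, 0.4, -0.0]
finger_gap: 0.345
finger_force: 58.6
```

```bash
python3 plan.py .5073 .1955 .085 93.9 3
```

```text
row [-0.      0.0023  0.0284] [-0.04  0.03  0.01] x 3 pos [0.5005 0.1952 0.1702] [-179.8708    0.087    93.9205]
```

Converted, 0.03 m is 0.6, 0.02 m is 0.4.

Call:
shift_gripper --segments '{"tx": [0,0,0,0,0,0,0],"ty": [0.06,0.08,0,0,0,0,0],"tz": [0.4,0.6,0.6,0.3,0,0,0],"ax": [0,0,0,0,0,0,0],"ay": [0,0,0,0,0,0,0],"az": [0,0,0,0,0,0,0],"aperture": [0,0,0,0,0,0,0]}'

```text
clock: 5.25
tool_pos: [0.5093, 0.1975, 0.0778]
eef_rot: [179.8, -0.0, 94.0]
ft_force: [-0.2, -0.6, 0.2]
finger_gap: 0.341
finger_force: 58.6
```

```bash
python3 plan.py .5073 .1955 .041 93.9 3
```

Run:
```python
from h import *
T=r.capture("top")[:,:,::-1];S=r.capture("side")[:,:,::-1]
t=(.5041,.1905)
cv2.imwrite("pics/t2.png",np.hstack([cv2.convertScaleAbs(rect(n,I,.033,*t,half=.16,s=1250),alpha=1.6) for n,I in(("top",T),("side",S))]))
```

```text
row [-0.0006 -0.0007  0.0123] [ 0.05 -0.01  0.02] x 3 pos [0.5093 0.1975 0.0778] [179.8434  -0.0425  93.968 ]
```

View pics/t2.png

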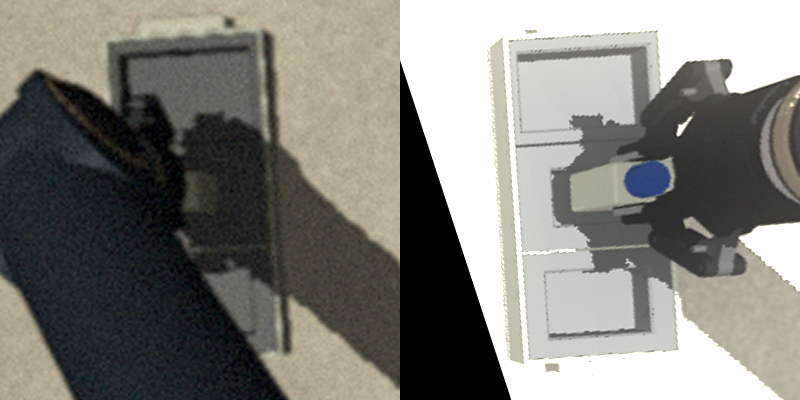

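The bottle sits over the middle pocket: its base edge is at (570,190) in the side rectification, inside the mouth at 552–634. I'll lower it now.

Converted, 0.015 m is 0.3, 0.006 m is 0.12.

Call:
shift_gripper --segments '{"tx": [-0.04,0,0,0,0,0],"ty": [-0.04,0,0,0,0,0],"tz": [0.3,0.2,0.12,0.06,0,0],"ax": [0,0,0,0,0,0],"ay": [0,0,0,0,0,0],"az": [0,0,0,0,0,0],"aperture": [0,0,0,0,0,0]}'

```text
clock: 5.95
tool_pos: [0.5067, 0.1953, 0.0426]
eef_rot: [180.0, -0.0, 94.0]
ft_force: [-0.0, 0.3, -0.8]
finger_gap: 0.346
finger_force: 58.6
```

Call:
shift_gripper --segments '{"tx": [0,0,0],"ty": [0,0,0],"tz": [0.04,0.02,0],"ax": [0,0,0],"ay": [0,0,0],"az": [0,0,0],"aperture": [0,0,0]}'

```text
clock: 6.25
tool_pos: [0.5069, 0.1953, 0.0406]
eef_rot: [179.9, 0.0, 94.0]
ft_force: [-1.9, -1.6, 7.6]
finger_gap: 0.338
finger_force: 59.7
```

Contact force appears at the expected floor height, so I'll open partly and lift away.

Converted, -0.04 m is -0.8, -0.03 m is -0.6.

Call:
shift_gripper --segments '{"tx": [0,0,0,0,0,0,0,0],"ty": [0,0,0,0,0,0,0,0],"tz": [0,0,0,-0.2,-0.6,-0.8,-0.8,-0.4],"ax": [0,0,0,0,0,0,0,0],"ay": [0,0,0,0,0,0,0,0],"az": [0,0,0,0,0,0,0,0],"aperture": [0.6,0.6,0.6,0.6,0.6,0.6,0.6,0.6]}'

```text
clock: 7.05
tool_pos: [0.5077, 0.1961, 0.1835]
eef_rot: [179.7, -0.1, 94.0]
ft_force: [1.0, 0.6, 0.4]
finger_gap: 0.599
finger_force: 0.0
```

```bash
python3 plan.py .4385 -.0735 .17 48 8
```

```text
row [-0.0357  0.0011  0.0016] [ 0.03 -0.03  5.75] x 8 pos [0.5077 0.1961 0.1835] [179.689   -0.0959  94.0127]
```

Converted, -0.036 m is -0.72, 0.001 m is 0.02, 5.75 degrees / 180 = 0.0319.

Call:
shift_gripper --segments '{"tx": [-0.72,-0.72,-0.72,-0.72,-0.72,-0.72,-0.72,-0.72],"ty": [0.02,0.02,0.02,0.02,0.02,0.02,0.02,0.02],"tz": [0.02,0.02,0.02,0.02,0.02,0.02,0.02,0.02],"ax": [0,0,0,0,0,0,0,0],"ay": [0,0,0,0,0,0,0,0],"az": [0.0319,0.0319,0.0319,0.0319,0.0319,0.0319,0.0319,0.0319],"aperture": [1,1,1,1,1,1,1,1]}'

```text
clock: 7.85
tool_pos: [0.4356, -0.0778, 0.172]
eef_rot: [179.9, -0.0, 47.7]
ft_force: [0.7, -0.2, -1.0]
finger_gap: 1.001
finger_force: 0.0
```

Call:
shift_gripper --segments '{"tx": [0,0,0],"ty": [0,0,0],"tz": [0,0,0],"ax": [0,0,0],"ay": [0,0,0],"az": [0,0,0],"aperture": [1,1,1]}'

```text
clock: 8.15
tool_pos: [0.4368, -0.0755, 0.1719]
eef_rot: [180.0, -0.1, 48.1]
ft_force: [0.6, 0.2, 0.4]
finger_gap: 1.0
finger_force: 0.0
```

```bash
python3 plan.py .438 -.0735 .034 48 5
```

Run:
```python
from h import *
T=r.capture("top")[:,:,::-1];S=r.capture("side")[:,:,::-1]
t=(.5041,.1905)
cv2.imwrite("pics/t3.png",np.hstack([cv2.convertScaleAbs(rect(n,I,.033,*t,half=.16,s=1250),alpha=1.3) for n,I in(("top",T),("side",S))]))
```

```text
row [ 0.0004 -0.0001  0.0276] [ 0.01 -0.01  0.02] x 5 pos [ 0.4368 -0.0755  0.1719] [179.9509  -0.0729  48.112 ]
```

View pics/t3.png

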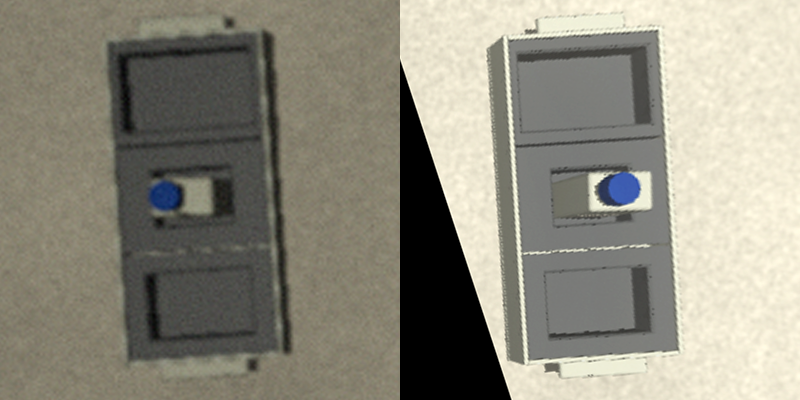

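The small bottle stands upright in the middle pocket, with its cap at (165,195) in the top rectification. Next is the medium bottle.

Converted, 0.04 m is 0.8, 0.028 m is 0.56.

Call:
shift_gripper --segments '{"tx": [0.04,0,0,0,0,0,0],"ty": [0,0,0,0,0,0,0],"tz": [0.4,0.8,0.8,0.56,0.2,0,0],"ax": [0,0,0,0,0,0,0],"ay": [0,0,0,0,0,0,0],"az": [0,0,0,0,0,0,0],"aperture": [1,1,1,1,1,1,1]}'

```text
clock: 8.95
tool_pos: [0.4385, -0.0747, 0.0342]
eef_rot: [179.9, -0.1, 48.0]
ft_force: [0.4, -0.1, 0.2]
finger_gap: 1.002
finger_force: 0.0
```

Call:
shift_gripper --segments '{"tx": [0,0,0,0,0,0],"ty": [0,0,0,0,0,0],"tz": [0,0,0,0,0,0],"ax": [0,0,0,0,0,0],"ay": [0,0,0,0,0,0],"az": [0,0,0,0,0,0],"aperture": [0,0,0,0,0,0]}'

```text
clock: 9.55
tool_pos: [0.4376, -0.0752, 0.0341]
eef_rot: [179.9, -0.0, 48.0]
ft_force: [-1.5, 1.5, 6.6]
finger_gap: 0.437
finger_force: 59.8
```

Converted, -0.04 m is -0.8, -0.03 m is -0.6.

Call:
shift_gripper --segments '{"tx": [0,0,0,0,0,0,0],"ty": [0,0,0,0,0,0,0],"tz": [-0.2,-0.6,-0.8,-0.8,-0.2,0,0],"ax": [0,0,0,0,0,0,0],"ay": [0,0,0,0,0,0,0],"az": [0,0,0,0,0,0,0],"aperture": [0,0,0,0,0,0,0]}'

```text
clock: 10.25
tool_pos: [0.4361, -0.0752, 0.1623]
eef_rot: [-179.9, 0.1, 48.0]
ft_force: [0.5, -0.5, -2.2]
finger_gap: 0.437
finger_force: 60.8
```

```bash
python3 plan.py .4225 .1903 .165 93.9 8
```

```text
row [ 0.031  -0.0143 -0.0003] [-0.02  0.   -5.74] x 8 pos [ 0.4361 -0.0752  0.1623] [-179.9073    0.0814   47.9796]
```

Converted, 0.031 m is 0.62, -0.0143 m is -0.286, -5.74 degrees / 180 = -0.0319.

Call:
shift_gripper --segments '{"tx": [0.62,0.62,0.62,0.62,0.62,0.62,0.62,0.62],"ty": [-0.286,-0.286,-0.286,-0.286,-0.286,-0.286,-0.286,-0.286],"tz": [0,0,0,0,0,0,0,0],"ax": [0,0,0,0,0,0,0,0],"ay": [0,0,0,0,0,0,0,0],"az": [-0.0319,-0.0319,-0.0319,-0.0319,-0.0319,-0.0319,-0.0319,-0.0319],"aperture": [0,0,0,0,0,0,0,0]}'

```text
clock: 11.05
tool_pos: [0.4226, 0.1913, 0.1612]
eef_rot: [-179.8, 0.0, 94.2]
ft_force: [-0.1, 0.7, -2.3]
finger_gap: 0.436
finger_force: 60.7
```

Call:
shift_gripper --segments '{"tx": [0,0,0],"ty": [0,0,0],"tz": [0,0,0],"ax": [0,0,0],"ay": [0,0,0],"az": [0,0,0],"aperture": [0,0,0]}'

```text
clock: 11.35
tool_pos: [0.4237, 0.1892, 0.1619]
eef_rot: [-179.8, 0.1, 93.8]
ft_force: [-0.0, -0.5, -2.4]
finger_gap: 0.435
finger_force: 60.7
```

```bash
python3 plan.py .4225 .1903 .08 93.9 4
```

```text
row [ 0.0003 -0.0003  0.0205] [-0.04  0.02 -0.02] x 4 pos [0.4237 0.1892 0.1619] [-179.842     0.0674   93.8116]
```

Converted, 0.03 m is 0.6, 0.02 m is 0.4.

Call:
shift_gripper --segments '{"tx": [0.02,0,0,0,0,0],"ty": [-0.02,0,0,0,0,0],"tz": [0.4,0.6,0.6,0.2,0,0],"ax": [0,0,0,0,0,0],"ay": [0,0,0,0,0,0],"az": [0,0,0,0,0,0],"aperture": [0,0,0,0,0,0]}'

```text
clock: 11.95
tool_pos: [0.4239, 0.1915, 0.074]
eef_rot: [179.9, -0.0, 93.9]
ft_force: [0.2, -0.1, -1.1]
finger_gap: 0.438
finger_force: 60.6
```

```bash
python3 plan.py .4225 .1903 .045 93.9 4
```

```text
row [-0.0003 -0.0004  0.0072] [ 0.02 -0.01 -0.01] x 4 pos [0.4239 0.1915 0.074 ] [179.937   -0.021   93.8559]
```

Call:
shift_gripper --segments '{"tx": [0,0,0,0,0],"ty": [0,0,0,0,0],"tz": [0.2,0.2,0.12,0,0],"ax": [0,0,0,0,0],"ay": [0,0,0,0,0],"az": [0,0,0,0,0],"aperture": [0,0,0,0,0]}'

```text
clock: 12.45
tool_pos: [0.423, 0.1916, 0.0472]
eef_rot: [-180.0, 0.0, 93.9]
ft_force: [-0.6, 0.8, -1.4]
finger_gap: 0.441
finger_force: 60.7
```

Converted, 0.003 m is 0.06, 0.002 m is 0.04.

Call:
shift_gripper --segments '{"tx": [0,0,0,0,0],"ty": [0,0,0,0,0],"tz": [0.06,0.04,0.02,0,0],"ax": [0,0,0,0,0],"ay": [0,0,0,0,0],"az": [0,0,0,0,0],"aperture": [0,0,0,0,0]}'

```text
clock: 12.95
tool_pos: [0.4232, 0.1915, 0.0422]
eef_rot: [180.0, 0.0, 93.9]
ft_force: [-2.0, -1.5, 8.3]
finger_gap: 0.439
finger_force: 61.7
```

Converted, -0.04 m is -0.8, -0.03 m is -0.6.

Call:
shift_gripper --segments '{"tx": [0,0,0,0,0,0,0,0],"ty": [0,0,0,0,0,0,0,0],"tz": [0,0,0,-0.2,-0.6,-0.8,-0.8,-0.4],"ax": [0,0,0,0,0,0,0,0],"ay": [0,0,0,0,0,0,0,0],"az": [0,0,0,0,0,0,0,0],"aperture": [0.65,0.65,0.65,0.65,0.65,0.65,0.65,0.65]}'

```text
clock: 13.75
tool_pos: [0.4242, 0.1927, 0.1851]
eef_rot: [179.7, -0.1, 93.9]
ft_force: [1.0, 0.9, -0.4]
finger_gap: 0.65
finger_force: 0.0
```

```bash
python3 plan.py .639 -.083 .18 52.5 9
```

```text
row [-0.0242  0.0314  0.0006] [ 0.03 -0.02  4.6 ] x 9 pos [0.4242 0.1927 0.1851] [179.7014  -0.0886  93.9386]
```

Converted, 0.031 m is 0.62, -0.024 m is -0.48, 4.6 degrees / 180 = 0.0256.

Call:
shift_gripper --segments '{"tx": [-0.48,-0.48,-0.48,-0.48,-0.48,-0.48,-0.48,-0.48],"ty": [0.62,0.62,0.62,0.62,0.62,0.62,0.62,0.62],"tz": [0,0,0,0,0,0,0,0],"ax": [0,0,0,0,0,0,0,0],"ay": [0,0,0,0,0,0,0,0],"az": [0.0256,0.0256,0.0256,0.0256,0.0256,0.0256,0.0256,0.0256],"aperture": [1,1,1,1,1,1,1,1]}'

```text
clock: 14.55
tool_pos: [0.6224, -0.0456, 0.182]
eef_rot: [180.0, -0.1, 57.0]
ft_force: [0.4, 0.6, 1.0]
finger_gap: 0.997
finger_force: 0.0
```

Call:
shift_gripper --segments '{"tx": [-0.48,0,0,0],"ty": [0.62,0,0,0],"tz": [0,0,0,0],"ax": [0,0,0,0],"ay": [0,0,0,0],"az": [0.0256,0,0,0],"aperture": [1,1,1,1]}'

```text
clock: 14.95
tool_pos: [0.6342, -0.0799, 0.1817]
eef_rot: [-180.0, -0.1, 52.6]
ft_force: [-0.6, 0.5, 0.3]
finger_gap: 0.996
finger_force: 0.0
```

```bash
python3 plan.py .639 -.083 .043 52.5 5
```

Run:
```python
from h import *
T=r.capture("top")[:,:,::-1];S=r.capture("side")[:,:,::-1]
t=(.5041,.1905)
cv2.imwrite("pics/t4.png",np.hstack([cv2.convertScaleAbs(rect(n,I,.033,*t,half=.16,s=1250),alpha=1.3) for n,I in(("top",T),("side",S))]))
```

```text
row [0.0001 0.0011 0.0277] [-0.01 -0.01  0.03] x 5 pos [ 0.6342 -0.0799  0.1817] [-179.9623   -0.0561   52.6362]
```

View pics/t4.png

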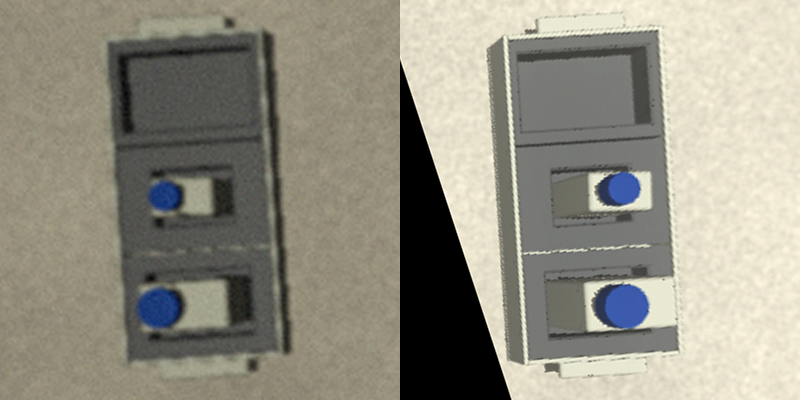

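The small and medium bottles stand upright in their pockets, caps at (165,195) and (160,307). Now the large bottle.

Converted, 0.04 m is 0.8, 0.028 m is 0.56.

Call:
shift_gripper --segments '{"tx": [0,0,0,0,0,0,0],"ty": [0.1,0,0,0,0,0,0],"tz": [0.4,0.8,0.8,0.56,0.2,0,0],"ax": [0,0,0,0,0,0,0],"ay": [0,0,0,0,0,0,0],"az": [0,0,0,0,0,0,0],"aperture": [1,1,1,1,1,1,1]}'

```text
clock: 15.75
tool_pos: [0.6397, -0.084, 0.0449]
eef_rot: [179.9, -0.1, 52.6]
ft_force: [-0.0, -0.3, 1.6]
finger_gap: 1.0
finger_force: 0.0
```

Call:
shift_gripper --segments '{"tx": [0,0,0,0,0,0],"ty": [0,0,0,0,0,0],"tz": [0,0,0,0,0,0],"ax": [0,0,0,0,0,0],"ay": [0,0,0,0,0,0],"az": [0,0,0,0,0,0],"aperture": [0,0,0,0,0,0]}'

```text
clock: 16.35
tool_pos: [0.6396, -0.0848, 0.0448]
eef_rot: [179.9, -0.1, 52.5]
ft_force: [-0.1, -0.3, 7.1]
finger_gap: 0.553
finger_force: 63.0
```

Converted, -0.04 m is -0.8, -0.03 m is -0.6.

Call:
shift_gripper --segments '{"tx": [0,0,0,0,0,0,0],"ty": [0,0,0,0,0,0,0],"tz": [-0.2,-0.6,-0.8,-0.8,-0.2,0,0],"ax": [0,0,0,0,0,0,0],"ay": [0,0,0,0,0,0,0],"az": [0,0,0,0,0,0,0],"aperture": [0,0,0,0,0,0,0]}'

```text
clock: 17.05
tool_pos: [0.6369, -0.0847, 0.1713]
eef_rot: [-179.8, 0.1, 52.5]
ft_force: [-0.6, -0.2, -3.4]
finger_gap: 0.553
finger_force: 62.7
```

```bash
python3 plan.py .5921 .2017 .175 93.9 8
```

```text
row [ 0.0326 -0.0175 -0.0005] [-0.03  0.01 -5.17] x 8 pos [ 0.6369 -0.0847  0.1713] [-179.8289    0.13     52.5048]
```

Converted, 0.0326 m is 0.652, -0.0175 m is -0.35, -5.17 degrees / 180 = -0.0287.

Call:
shift_gripper --segments '{"tx": [0.652,0.652,0.652,0.652,0.652,0.652,0.652,0.652],"ty": [-0.35,-0.35,-0.35,-0.35,-0.35,-0.35,-0.35,-0.35],"tz": [0,0,0,0,0,0,0,0],"ax": [0,0,0,0,0,0,0,0],"ay": [0,0,0,0,0,0,0,0],"az": [-0.0287,-0.0287,-0.0287,-0.0287,-0.0287,-0.0287,-0.0287,-0.0287],"aperture": [0,0,0,0,0,0,0,0]}'

```text
clock: 17.85
tool_pos: [0.5921, 0.2025, 0.1703]
eef_rot: [-179.7, 0.0, 94.1]
ft_force: [-0.0, -0.5, -2.3]
finger_gap: 0.553
finger_force: 62.2
```

Call:
shift_gripper --segments '{"tx": [0,0,0],"ty": [0,0,0],"tz": [0,0,0],"ax": [0,0,0],"ay": [0,0,0],"az": [0,0,0],"aperture": [0,0,0]}'

```text
clock: 18.15
tool_pos: [0.5938, 0.1999, 0.1714]
eef_rot: [-179.8, 0.1, 93.8]
ft_force: [0.3, -0.2, -3.0]
finger_gap: 0.557
finger_force: 62.4
```

```bash
python3 plan.py .5921 .2017 .085 93.9 4
```

```text
row [ 0.0005 -0.0003  0.0216] [-0.04  0.03 -0.03] x 4 pos [0.5938 0.1999 0.1714] [-179.8332    0.106    93.7643]
```

Converted, 0.03 m is 0.6, 0.02 m is 0.4.

Call:
shift_gripper --segments '{"tx": [0.02,0,0,0,0,0],"ty": [-0.02,0,0,0,0,0],"tz": [0.4,0.6,0.6,0.12,0,0],"ax": [0,0,0,0,0,0],"ay": [0,0,0,0,0,0],"az": [0,0,0,0,0,0],"aperture": [0,0,0,0,0,0]}'

```text
clock: 18.75
tool_pos: [0.5941, 0.2026, 0.0884]
eef_rot: [179.9, -0.0, 93.8]
ft_force: [-0.3, -0.1, -2.9]
finger_gap: 0.554
finger_force: 62.6
```

```bash
python3 plan.py .5921 .2017 .057 93.9 4
```

```text
row [-0.0002 -0.0005  0.0079] [ 0.03 -0.01 -0.02] x 4 pos [0.5941 0.2026 0.0884] [179.8895  -0.0376  93.8079]
```

Call:
shift_gripper --segments '{"tx": [0,0,0,0,0],"ty": [0,0,0,0,0],"tz": [0.2,0.2,0.1,0,0],"ax": [0,0,0,0,0],"ay": [0,0,0,0,0],"az": [0,0,0,0,0],"aperture": [0,0,0,0,0]}'

```text
clock: 19.25
tool_pos: [0.5929, 0.2028, 0.0622]
eef_rot: [-180.0, -0.0, 93.9]
ft_force: [0.1, 0.4, -3.1]
finger_gap: 0.555
finger_force: 62.7
```

Converted, 0.005 m is 0.1, 0.003 m is 0.06.

Call:
shift_gripper --segments '{"tx": [0,0,0,0,0],"ty": [0,0,0,0,0],"tz": [0.1,0.06,0.04,0,0],"ax": [0,0,0,0,0],"ay": [0,0,0,0,0],"az": [0,0,0,0,0],"aperture": [0,0,0,0,0]}'

```text
clock: 19.75
tool_pos: [0.5929, 0.2025, 0.0528]
eef_rot: [-180.0, 0.0, 93.9]
ft_force: [-1.5, -0.8, 4.0]
finger_gap: 0.553
finger_force: 63.2
```

Converted, -0.04 m is -0.8, -0.03 m is -0.6.

Call:
shift_gripper --segments '{"tx": [0,0,0,0,0,0,0,0],"ty": [0,0,0,0,0,0,0,0],"tz": [0,0,0,-0.2,-0.6,-0.8,-0.8,-0.4],"ax": [0,0,0,0,0,0,0,0],"ay": [0,0,0,0,0,0,0,0],"az": [0,0,0,0,0,0,0,0],"aperture": [0.75,0.75,0.75,0.75,0.75,0.75,0.75,0.75]}'

```text
clock: 20.55
tool_pos: [0.5944, 0.204, 0.1971]
eef_rot: [179.6, -0.1, 93.9]
ft_force: [-0.0, 0.1, -0.2]
finger_gap: 0.751
finger_force: 0.0
```

Call:
shift_gripper --segments '{"tx": [-0.8,-0.8,-0.8,-0.8,-0.8,-0.8,-0.8,0],"ty": [0,0,0,0,0,0,0,0],"tz": [-0.2,0,0,0,0,0,0,0],"ax": [0,0,0,0,0,0,0,0],"ay": [0,0,0,0,0,0,0,0],"az": [0,0,0,0,0,0,0,0],"aperture": [1,1,1,1,1,1,1,1]}'

```text
clock: 21.35
tool_pos: [0.612, -0.0852, 0.2024]
eef_rot: [-180.0, 0.2, 93.2]
ft_force: [0.7, -0.5, 0.1]
finger_gap: 0.999
finger_force: 0.0
```

Run:
```python
from h import *
T=r.capture("top")[:,:,::-1];S=r.capture("side")[:,:,::-1]
cv2.imwrite("pics/s5.png",S)
t=(.5041,.1905)
cv2.imwrite("pics/t5.png",np.hstack([cv2.convertScaleAbs(rect(n,I,.033,*t,half=.16,s=1250),alpha=1.3) for n,I in(("top",T),("side",S))]))
```

```text
(no output)
```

View pics/t5.png

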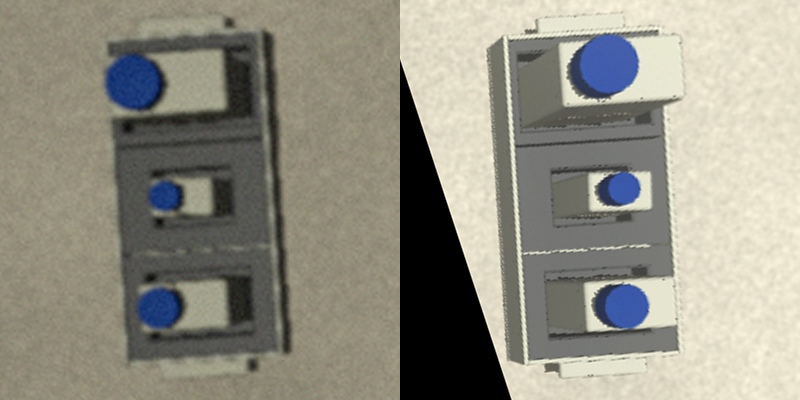

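View pics/s5.png

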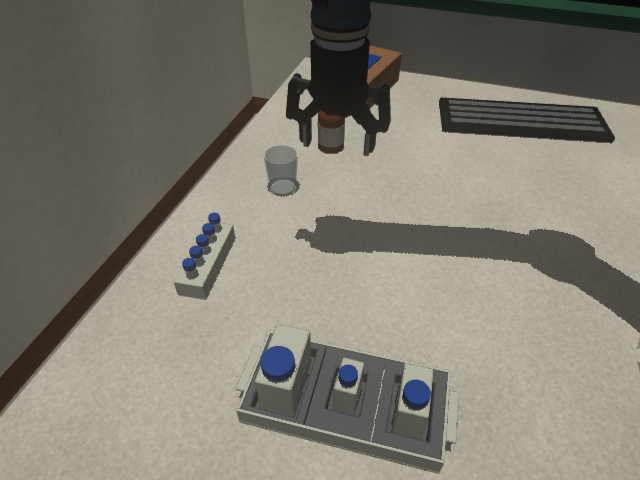

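All three bottles stand upright in their own pockets, and the beaker at (282,170), the amber bottle at (331,130) and the vial rack are where they started. I'll hand in.

Call:
shift_gripper --segments '{"tx": [0,0,0,0],"ty": [0,0,0,0],"tz": [0,0,0,0],"ax": [0,0,0,0],"ay": [0,0,0,0],"az": [0,0,0,0],"aperture": [1,1,1,1]}' --lines "1,1"

```text
clock: 21.85
```

```bash
python3 -c "from plant import r;print(r.finish_job())"
```

```text
the job is handed in; nothing more can be done
None
```

All three bottles are standing upright on the floor of their matching compartments, lowered in one by one; the beaker, amber bottle and rack were left alone, and I handed the job in at about 22 s.

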